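Pack the heel of the hold-down clamp and hold it shut

ROBOT

A 7-joint arm with a two-finger parallel gripper is mounted at the origin on the work surface. World frame = base frame: x ahead of the robot, y to its left, z up, the work surface at z = 0. Lengths are in m, angles in rad, forces in N, time in s.
With the tool pointing down it reaches from about 0.4 to 0.9 m from the base axis. Payload 5.5 kg.
Tool frame: the origin (TCP) lies midway between the tips of the shut fingers; the grasp point (between the pads) lies 19 mm behind it (env.grasp_offset is the distance from the TCP to the grasp point, in m); z points along the fingers, y is the line along which they close (so a half turn about z gives the same grasp; the last joint's range is limited). The gripper opens to 92 mm and grips with 3 to 60 N. Pads are 19 mm wide; open, the fingers measure 130 mm over their backs; the gripper's body (75 mm by 190 mm) begins 47 mm behind the grasp point.
Start: joints at [-0.956, 0.501, -0.427, 1.55, 0.221, 1.138, -0.21], TCP at [0.224, 0.61, 0.227] pointing down, gripper open.
Joint ranges: [-2.88, 2.88], [-0.31, 2.03], [-1.54, 1.56], [0.2, 2.42], [-1.41, 4.55], [0.19, 2.02], [-2.57, 2.57]. Speed limits (rad/s): [2.57, 2.57, 3.14, 3.14, 3.14, 3.14, 3.14].

INTERFACE

Orientations are given as [roll, pitch, yaw] about the fixed x, y, z axes, in that order (R = Rz(yaw) Ry(pitch) Rx(roll)).
In Python, from bench import env gives the robot as it stands. Calls block until the motion is done:
- env.move_pose(position, orientation): joint-space move of the TCP to a pose.
- env.movel(position, speed=0.15, rotation=None): straight line of the TCP; rotation=None keeps the orientation; speed is the mean speed in m/s.
- env.set_joints(angles): joint-space move.
- env.command_gripper(opening): finger opening in m; the grip force is fixed at half the most; returns when the fingers have stopped.
- env.sleep(seconds).
- env.ik(position, orientation): joint angles nearest the present ones, or None.
- env.sense(): the state.
- env.snapshot(name): name is "scene" or "top"; returns the picture (420x560x3 uint8, red, green, blue); there is no depth.
- env.calibration(name): a dict with "camera_matrix" (3x3 intrinsics, pixels), "distortion" ([k1, k2, p1, p2, k3] as OpenCV has them; the pictures are not rectified), "origin" and "attitude" of the camera in the world. Camera axes: x right, y down, z forward; pixel columns grow to the right and rows downward; lengths in m; the calibration is good to about 2 mm. A picture is of the moment at which its call begins. calibration takes no time and is no camera call.
A pose or a line that the arm cannot do raises env.MotionError and nothing moves.
- env.finish_job(): hands the job in; it is judged then, once.
The state is a dict: "t": time; "qpos": joint angles; "qvel": joint speeds; "effort": joint torques, N m; "tool_pos": TCP position; "tool_rot": TCP orientation; "contact_force": force on the tool from outside, world axes, zero at the start; "ft_torque": the same for the moment, N m; "grip_width": finger opening in m; "grasp_force": force on a finger pad.
Only numpy, scipy, OpenCV 4.12 (cv2) and the standard library are available. Lean on these libraries where they do the work, as an engineer would, in place of code of your own. Each camera call takes 0.05 s, during which the arm holds its last target. There are 200 camera calls.

TASK

Get the sprung hold-down clamp to sit squarely on the brass block. First press its black palm button down until the toe touches the bare block, so you feel how much packing the heel wants; let it spring up and slide steel packing strips from the cork mat, one flat on another, lengthwise on the heel block under the heel pad, adding just enough that the pressed bar no longer dips at the heel (level, or heel-high by no more than one strip). Finish by pressing the palm button down and keep holding it, with the bar pinching both block and packing, without shifting the block or the other tools about.

Things in the scene. Friction and masses are not known exactly. Their poses are not given: they have to be found in the camera images.
- plate: aluminium drilling plate fixed to the bench, 165 x 205 x 20 mm. Origin on the axis of the clamp's vertical post at bench height (z = 0; plate top 20 mm above). Its y runs along the clamp's bar from the post to the toe (brass block side), -y to the heel; strips are slid in from its -x side. Covers x -105 to +60, y -95 to +110 mm. Yaw varies about +-0.3 rad
- post: the clamp's sprung vertical post with the black palm button on top (36 mm across, nearly flat). Slides straight down in its bush by up to 45 mm and springs back up when let go: about 2.5 N on the button starts it moving, plus 60 N per m of travel. Origin on the post axis, at bench height (z = 0) with the post fully up; axes parallel to the plate's
- rocker (a joint): tilt in rad of the clamp's blue bar (142 x 30 x 12 mm, along plate y), which rocks on a pin through the post, 91 mm above the bench when the post is up: 0 = level, positive = heel end higher than toe end, range +-0.3; a light spring (0.6 N m per rad) levels it when free. Heel pad and toe pad are each 60 mm from the pin
- palm_top (a point): centre of the palm button's top, on the post axis: 121 mm above the bench with the post up, lower by the post's travel when pressed
- toe_pad: round brass pad, 22 mm across, 5 mm thick, under the toe end of the bar (plate x 0, y +60 mm); origin at the centre of its underside, 80 mm above the bench when the post is up and the bar level. It comes down on the brass block
- heel_pad: the same brass pad under the heel end of the bar (plate x 0, y -60 mm). It comes down on the packing strips
- block: brass doming block, 56 x 46 x 30 mm, 0.64 kg, the work to be clamped; stands loose on two steel parallels under the toe pad. Origin at the centre of its underside, so its top is 30 mm above the origin; the height of its top varies from 60 to 63.5 mm above the bench
- heel_block: dark steel heel block fixed on the plate under the heel end, 112 mm long (along plate x) x 30 mm wide; the packing strips lie lengthwise on it. It reaches from plate x -93 to +19 mm, centre at x -37, y -60 mm. Origin at its underside centre (sunk in the plate), its flat top is 40 mm above this origin
- seat (a point): centre of the heel block's flat top, at plate x -37, y -60 mm; its height varies from 45.5 to 57 mm above the bench, always 3 to 18 mm below the top of the brass block
- strip1: one of four identical ground-steel packing strips, a flat bar 110 long x 26 wide x 6 mm thick, 130 g; origin at the centre of its underside, x along its length, z up; lies flat on the cork mat (mat 3 mm thick) at the start, some 70 mm from the next
- strip2: one of four identical ground-steel packing strips, a flat bar 110 long x 26 wide x 6 mm thick, 130 g; origin at the centre of its underside, x along its length, z up; lies flat on the cork mat (mat 3 mm thick) at the start, some 70 mm from the next
- strip3: one of four identical ground-steel packing strips, a flat bar 110 long x 26 wide x 6 mm thick, 130 g; origin at the centre of its underside, x along its length, z up; lies flat on the cork mat (mat 3 mm thick) at the start, some 70 mm from the next
- strip4: one of four identical ground-steel packing strips, a flat bar 110 long x 26 wide x 6 mm thick, 130 g; origin at the centre of its underside, x along its length, z up; lies flat on the cork mat (mat 3 mm thick) at the start, some 70 mm from the next
- hexkey: bystander, not needed, leave it where it is; hex key 65 x 20 mm, 5 mm thick, lying on the plate's -x side in front of the brass block
- pliers: bystander, not needed, leave it where it is; red-handled pliers, 155 mm long, 40 mm wide, lying flat
- file: bystander, not needed, leave it where it is; needle file with green handle, 170 mm long, 12 mm thick, lying flat
- loupe: bystander, not needed, leave it where it is; folded steel loupe, 57 mm long, 12 mm high
- disc_box: bystander, not needed, leave it where it is; open clear box of grinding discs on yellow foam, 75 x 95 mm, with its clear lid standing 95 mm high on its far side
- hammer: bystander, not needed, leave it where it is; hammer, 220 mm long, lying flat
- bench_puck: bystander, not needed, leave it where it is; round steel bench block, 58 mm across, 16 mm high

How it is judged:
On the way, in this order (a step that is already met when the one before it is completed fails the run):
1. the clamp is pressed down until its toe touches the brass block, with no packing near the heel yet (contact force between toe_pad and block above 0.7 N and horizontal distance between each of strip1, strip2, strip3, strip4 and seat above 0.08 m), for 0.1 s.
2. the clamp is let up again and a packing strip lies flat on the heel block, under the heel pad (height (world z) of post above -0.008 m and ((y of strip1 in the frame of plate between -0.075 and -0.045 m and x of strip1 in the frame of plate between -0.06 and 0.02 m and angle between strip1's own z axis and vertical below 0.1 rad) or (y of strip2 in the frame of plate between -0.075 and -0.045 m and x of strip2 in the frame of plate between -0.06 and 0.02 m and angle between strip2's own z axis and vertical below 0.1 rad) or (y of strip3 in the frame of plate between -0.075 and -0.045 m and x of strip3 in the frame of plate between -0.06 and 0.02 m and angle between strip3's own z axis and vertical below 0.1 rad) or (y of strip4 in the frame of plate between -0.075 and -0.045 m and x of strip4 in the frame of plate between -0.06 and 0.02 m and angle between strip4's own z axis and vertical below 0.1 rad))), for 0.2 s.
At the end, for the whole second after the job is handed in: robot still pressing the palm button (over 3 N), post at rest; toe pad on the brass block and heel pad on a packing strip, each over 1.5 N; that strip flat and lengthwise (0.2 rad) on the heel block's stack; bar between 0.02 rad heel-low and 0.058 rad heel-high (about a strip) (contact force between toe_pad and block above 1.5 N and ((contact force between heel_pad and strip1 above 1.5 N and (y of strip1 in the frame of plate between -0.075 and -0.045 m and x of strip1 in the frame of plate between -0.06 and 0.02 m and angle between strip1's own z axis and vertical below 0.1 rad) and angle between the x axis of strip1 and the x axis of plate, either way round below 0.2 rad) or (contact force between heel_pad and strip2 above 1.5 N and (y of strip2 in the frame of plate between -0.075 and -0.045 m and x of strip2 in the frame of plate between -0.06 and 0.02 m and angle between strip2's own z axis and vertical below 0.1 rad) and angle between the x axis of strip2 and the x axis of plate, either way round below 0.2 rad) or (contact force between heel_pad and strip3 above 1.5 N and (y of strip3 in the frame of plate between -0.075 and -0.045 m and x of strip3 in the frame of plate between -0.06 and 0.02 m and angle between strip3's own z axis and vertical below 0.1 rad) and angle between the x axis of strip3 and the x axis of plate, either way round below 0.2 rad) or (contact force between heel_pad and strip4 above 1.5 N and (y of strip4 in the frame of plate between -0.075 and -0.045 m and x of strip4 in the frame of plate between -0.06 and 0.02 m and angle between strip4's own z axis and vertical below 0.1 rad) and angle between the x axis of strip4 and the x axis of plate, either way round below 0.2 rad)) and value of joint rocker between -0.02 and 0.058 rad and contact force between any of the fingers, the arm and post above 3 N and linear speed of post below 0.01 m/s); the arm keeps its last pose, push and grip.
It fails at once if the brass block is shifted by more than 12 mm (distance of block from where it was at the start of the episode above 0.012 m).
It fails at once if a bystander tool (hex key, pliers, file, loupe, disc box, hammer or steel puck) is moved by more than 30 mm (distance of any of hexkey, pliers, file, loupe, disc_box, hammer, bench_puck from where it was at the start of the episode above 0.03 m).
It also fails if it takes over 72 s, if anything falls off the work surface, if the arm or the gripper's body presses on something with over 40 N, if the wrist force passes 120 N, or if a joint passes its speed limit or range.

## Working session

There is one attempt and no reset: what is moved stays moved. The work goes in short steps, each a Python script; the robot and the scene stay as the last script left them, time stands still between calls to the robot, and variables do not carry over. Pictures are saved under pics/ and viewed, at most 10 in all, crops included, and the job is handed in when it is done.

```bash
mkdir -p pics; ls; python3 - <<'E'
from bench import env
import cv2
for n in("scene","top"):
    cv2.imwrite(f"pics/{n}0.png",env.snapshot(n)[:,:,::-1]); print(n,env.calibration(n))
s=env.sense(); print(s["t"],s["tool_pos"],s["tool_rot"],s["grip_width"],s["contact_force"],env.grasp_offset)
E
```

```text
pics
scene {'camera_matrix': array([[425.55275257,   0.        , 281.95091134],
       [  0.        , 425.55275257, 213.66385741],
       [  0.        ,   0.        ,   1.        ]]), 'distortion': array([-0.08440011,  0.        ,  0.        ,  0.        ,  0.        ]), 'origin': array([ 1.10787888, -0.53637372,  0.96137107]), 'attitude': array([-2.42869283,  0.01595596,  0.75228437])}
top {'camera_matrix': array([[505.90038077,   0.        , 284.34094463],
       [  0.        , 505.90038077, 210.0852695 ],
       [  0.        ,   0.        ,   1.        ]]), 'distortion': array([-0.08391506,  0.        ,  0.        ,  0.        ,  0.        ]), 'origin': array([0.38520917, 0.00146323, 1.45446783]), 'attitude': array([-2.97451366, -0.0145163 , -1.56964391])}
0.1 [0.2238232  0.60961199 0.22580542] [-3.13991808e+00 -2.68601504e-05  2.78986757e+00] 0.09167716511195367 [ 0.37674719 -0.49284492  1.0935327 ] 0.0188
```

View pics/scene0.png

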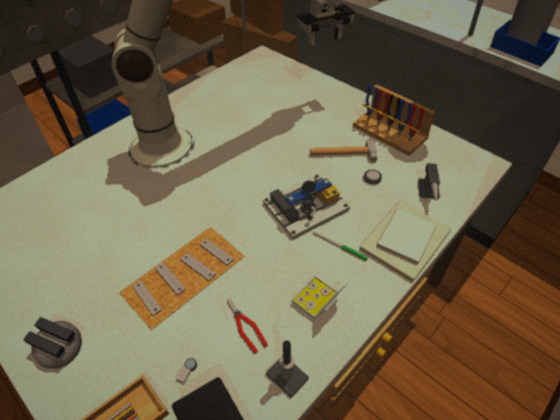

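View pics/top0.png

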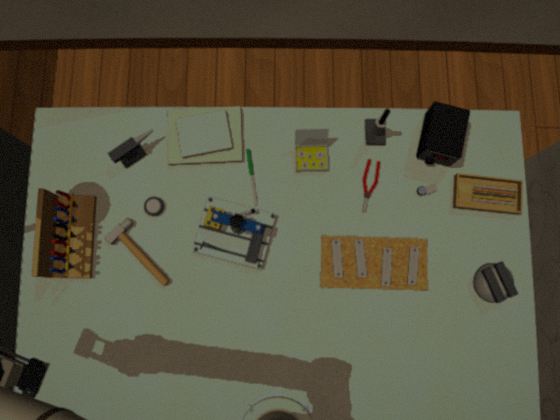

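The scene view shows the clamp at about (308,203) and four strips on the mat at about (148,297), (170,278), (197,266), (215,250). In the top view the clamp is at (237,235) and the strips are at (338,258), (361,258), (387,266), (413,266). I'll enlarge both.

```bash
python3 - <<'E'
import cv2,numpy as np
a=cv2.imread("pics/top0.png");b=cv2.imread("pics/scene0.png")
f=lambda i,x,y,w,h,k:cv2.resize(i[y:y+h,x:x+w],None,fx=k,fy=k,interpolation=cv2.INTER_CUBIC)
def g(i,x,y,k):
    for j in range(0,i.shape[1],10*k): cv2.putText(i,str(x+j//k),(j,8),0,.3,(255,255,255),1);cv2.line(i,(j,10),(j,14),(255,255,255))
    for j in range(0,i.shape[0],10*k): cv2.putText(i,str(y+j//k),(0,j+4),0,.3,(255,255,255),1)
    return np.clip(i*1.3,0,255).astype(np.uint8)
o=np.vstack([np.hstack([g(f(a,187,190,100,85,4),187,190,4),g(f(b,255,165,100,85,4),255,165,4)]),
 np.hstack([g(f(a,315,230,133,65,3)[:,:400],315,230,3)[:,:400],cv2.resize(g(f(b,115,225,133,105,3),115,225,3),(400,316))[:195] if 0 else np.zeros((195,400,3),np.uint8)])])
cv2.imwrite("pics/c1.png",np.clip(o[:600,:800],0,255))
cv2.imwrite("pics/c2.png",g(f(b,115,225,133,105,6),115,225,6)[:600,:798])
E
```

```text
Traceback (most recent call last):
ValueError: all the input array dimensions except for the concatenation axis must match exactly, but along dimension 1, the array at index 0 has size 800 and the array at index 1 has size 799
```

```bash
cat >crop.py <<'E'
import cv2,numpy as np
def g(p,x,y,w,h,k):
    i=(cv2.imread(p) if isinstance(p,str) else p)[y:y+h,x:x+w]
    i=cv2.resize(i,None,fx=k,fy=k,interpolation=cv2.INTER_CUBIC)
    i=np.clip(i*1.4,0,255).astype(np.uint8)
    for j in range(0,i.shape[1],10*k): cv2.putText(i,str(x+j//k),(j,8),0,.3,(255,255,255),1);cv2.line(i,(j,10),(j,14),(0,0,255))
    for j in range(0,i.shape[0],10*k): cv2.putText(i,str(y+j//k),(0,j+4),0,.3,(255,0,255),1);cv2.line(i,(20,j),(24,j),(0,0,255))
    return i
E
python3 - <<'E'
from crop import *
t,s="pics/top0.png","pics/scene0.png"
cv2.imwrite("pics/c1.png",np.vstack([np.hstack([g(t,187,192,100,80,4),g(s,258,167,100,80,4)]),np.hstack([g(t,318,228,110,70,4)[:,:400],g(s,115,222,130,105,3)[:280,:360],np.zeros((280,40,3),np.uint8)])]) )
E
```

```text
(no output)
```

View pics/c1.png

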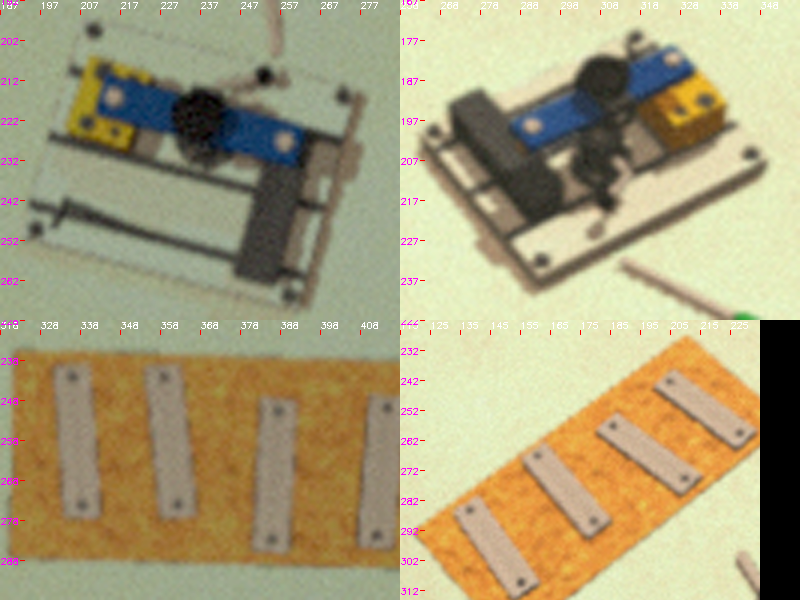

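The crops give usable features: plate screws, button centre, bar screws and the hole pairs in the strips. Next I triangulate them.

```bash
cat >geo.py <<'E'
from bench import env
import numpy as np,cv2
from scipy.spatial.transform import Rotation as R
def ray(n,uv):
    c=env.calibration(n);p=cv2.undistortPoints(np.array([[uv]],float),c["camera_matrix"],c["distortion"])[0,0]
    d=R.from_euler("xyz",c["attitude"]).as_matrix()@[*p,1];return c["origin"],d/np.linalg.norm(d)
def tri(t,s):
    A=np.zeros((3,3));b=np.zeros(3);rs=[ray("top",t),ray("scene",s)]
    for o,d in rs: P=np.eye(3)-np.outer(d,d);A+=P;b+=P@o
    x=np.linalg.solve(A,b);return x,max(np.linalg.norm(np.cross(d,x-o)) for o,d in rs)
def onz(n,uv,z): o,d=ray(n,uv);return (o+d*(z-o[2])/d[2])[:2]
def proj(n,X):
    c=env.calibration(n);M=R.from_euler("xyz",c["attitude"]).as_matrix().T
    return cv2.projectPoints((M@(np.asarray(X,float)-c["origin"]).T).T if np.ndim(X)==1 else (np.asarray(X)-c["origin"])@M.T,np.zeros(3),np.zeros(3),c["camera_matrix"],c["distortion"])[0][:,0]
E
python3 - <<'E'
from geo import *
np.set_printoptions(precision=4,suppress=True)
P={"btn":((237,221),(308.75,185.75),.121),
"s--":((259.25,266.25),(266.25,200),.02),"s+-":((272.75,216.25),(293.25,232.25),.02),"s++":((210.75,199.5),(345.75,205.5),.02),"s-+":((196.25,249.5),(316.5,177),.02),
"barT":((215.5,216.5),(326,181.5),.097),"barH":((258,227.3),(291,198.3),.097),
"A-":((338.5,274.25),(205.3,242.3),.009),"A+":((336,242.25),(228.3,259.7),.009),
"B-":((362.5,274.25),(186,257.3),.009),"B+":((359,242.25),(210,275),.009),
"C-":((386,282.75),(161,267.3),.009),"C+":((387.75,250.75),(179.7,289),.009),
"D-":((412,282),(138.3,285.3),.009),"D+":((414.75,250),(155.3,309.3),.009)}
for k,(t,s,z) in P.items(): x,e=tri(t,s);print(k,x,round(e,4),onz("top",t,z),onz("scene",s,z))
E
```

```text
btn [0.5826 0.1106 0.1167] 0.0025 [0.5802 0.1084] [0.5866 0.1095]
s-- [0.4675 0.0534 0.0204] 0.0023 [0.4661 0.0516] [0.4686 0.0556]
s+- [0.6106 0.016  0.0209] 0.0025 [0.6091 0.0142] [0.6115 0.0186]
s++ [0.6587 0.1947 0.0223] 0.0024 [0.6574 0.1933] [0.659  0.1987]
s-+ [0.5143 0.2329 0.0179] 0.002 [0.5128 0.231 ] [0.5168 0.2329]
barT [0.5972 0.1704 0.0991] 0.0023 [0.5959 0.1689] [0.5972 0.1742]
barH [0.5676 0.0546 0.0995] 0.0019 [0.5667 0.0532] [0.5672 0.0579]
A- [ 0.4459 -0.1712  0.0097] 0.003 [ 0.4443 -0.1737] [ 0.4473 -0.1685]
A+ [ 0.5373 -0.166   0.0081] 0.0024 [ 0.5358 -0.1679] [ 0.5392 -0.1645]
B- [ 0.4456 -0.2403  0.0087] 0.0027 [ 0.4442 -0.2425] [ 0.4475 -0.2382]
B+ [ 0.5375 -0.2324  0.0077] 0.0026 [ 0.5359 -0.2344] [ 0.5399 -0.2307]
C- [ 0.4212 -0.3074  0.0084] 0.0025 [ 0.4199 -0.3094] [ 0.4232 -0.3055]
C+ [ 0.5128 -0.3149  0.009 ] 0.0026 [ 0.5114 -0.3171] [ 0.5144 -0.3128]
D- [ 0.4228 -0.3829  0.0081] 0.0022 [ 0.4217 -0.3847] [ 0.4249 -0.3813]
D+ [ 0.5145 -0.3941  0.0092] 0.0022 [ 0.5135 -0.3961] [ 0.5157 -0.3923]
```

The features agree to about 2 mm. The plate origin is near (0.5826, 0.1113) with yaw of about -0.257. Next is the feeling press, logging force against travel. The slope should be about 60 N/m when free and about 227 N/m after the toe touches, then stiff once the heel bottoms.

```bash
cat >>geo.py <<'E'
O=np.array([.5826,.1113]);YAW=-.257
RP=np.array([[np.cos(YAW),-np.sin(YAW)],[np.sin(YAW),np.cos(YAW)]])
def pl(x,y): return O+RP@[x,y]
def best_yaw(pos,y):
    q0=env.sense()["qpos"];c=[]
    for k in(-1,0,1,):
        q=env.ik(list(pos),[np.pi,0,y+k*np.pi])
        if q is not None: c.append((np.abs(np.array(q)-q0).max(),y+k*np.pi))
    return min(c)[1] if c else None
E
python3 - <<'E'
from geo import *
env.command_gripper(0.0)
p=[*O,.140]; y=best_yaw(p,YAW); print("yaw",y, best_yaw([*pl(-.075,-.06),.08],YAW),best_yaw([.465,-.17,.05],.057))
env.move_pose(p,[np.pi,0,y]); env.sleep(.3)
s=env.sense();f0=s["contact_force"][2];print(s["t"],f0,s["tool_pos"],s["tool_rot"])
z=.123;log=[]
while z>.088:
    env.movel([*O,z],speed=.04);env.sleep(.08);s=env.sense();f=s["contact_force"][2]-f0;log.append((z,s["tool_pos"][2],f))
    if f>14:break
    z-=.003 if z>.1071 else .001
import cv2
cv2.imwrite("pics/press_s.png",env.snapshot("scene")[:,:,::-1])
env.sleep(.2)
for l in log: print("%.4f %.4f %.2f"%l)
env.movel([*O,.15],speed=.12);print(env.sense()["t"])
E
```

```text
yaw 2.884592653589793 2.884592653589793 0.057
4.0583 -0.37534986744280535 [0.58255839 0.11183425 0.14004115] [3.14146801e+00 4.10601469e-05 2.88540066e+00]
0.1230 0.1230 0.54
0.1200 0.1205 3.11
0.1170 0.1171 3.11
0.1140 0.1139 2.51
0.1110 0.1109 2.77
0.1080 0.1079 3.81
0.1050 0.1050 3.75
0.1040 0.1040 3.58
0.1030 0.1029 4.27
0.1020 0.1020 4.30
0.1010 0.1010 4.62
0.1000 0.1000 5.13
0.0990 0.0990 5.52
0.0980 0.0980 4.99
0.0970 0.0971 5.78
0.0960 0.0961 6.43
0.0950 0.0952 6.76
0.0940 0.0942 6.86
0.0930 0.0932 6.68
0.0920 0.0923 7.63
0.0910 0.0913 7.76
0.0900 0.0903 7.66
0.0890 0.0894 7.99
12.9583
```

```bash
python3 - <<'E'
from crop import *
cv2.imwrite("pics/c3.png",np.hstack([g("pics/scene0.png",258,165,66,80,6),g("pics/press_s.png",258,165,66,80,6)]))
E
```

```text
(no output)
```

View pics/c3.png

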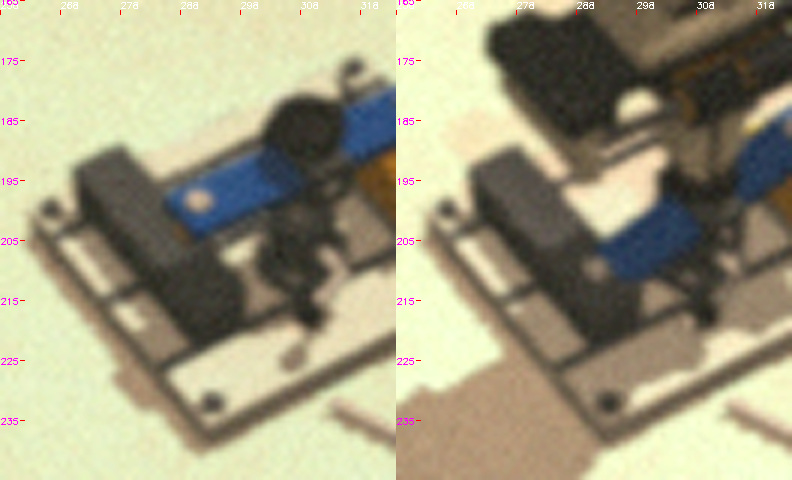

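The press image shows the heel clearly dipped: the heel screw goes from (288,198) to about (292,209). I get the heights by projecting the known plate geometry.

```bash
python3 - <<'E'
from geo import *
np.set_printoptions(precision=1,suppress=True)
for z in(.045,.05,.055,.06): print("hb",z,[proj("scene",[[*pl(x,y),z]])[0] for x,y in((-.093,-.075),(-.093,-.045),(.019,-.045),(.019,-.075))])
for z in(.06,.065,.07,.075,.08,.097): print("screw",z,proj("scene",[[*pl(0,-.06),z],[*pl(0,-.058),z]]).ravel())
for z in(.057,.06,.063): print("blk",z,[proj("scene",[[*pl(x,y),z]])[0] for x,y in((.028,.037),(.028,.083),(-.028,.083))])
E
```

```text
hb 0.045 [array([268.7, 193.9]), array([277.3, 189.9]), array([298. , 213.7]), array([289.1, 218. ])]
hb 0.05 [array([268.6, 192.7]), array([277.3, 188.7]), array([298. , 212.5]), array([289.1, 216.9])]
hb 0.055 [array([268.6, 191.5]), array([277.2, 187.6]), array([298.1, 211.3]), array([289.1, 215.7])]
hb 0.06 [array([268.5, 190.4]), array([277.2, 186.4]), array([298.1, 210.2]), array([289.1, 214.6])]
screw 0.06 [289.9 208.1 290.5 207.8]
screw 0.065 [289.9 206.9 290.5 206.7]
screw 0.07 [289.9 205.8 290.5 205.5]
screw 0.075 [289.9 204.6 290.5 204.3]
screw 0.08 [289.9 203.4 290.5 203.1]
screw 0.097 [289.9 199.2 290.5 198.9]
blk 0.057 [array([323.5, 201.2]), array([336.3, 194.9]), array([325. , 183.4])]
blk 0.06 [array([323.6, 200.5]), array([336.4, 194.2]), array([325.1, 182.7])]
blk 0.063 [array([323.6, 199.8]), array([336.5, 193.5]), array([325.1, 182. ])]
```

Toe contact shows as a slope change at about 17.5 mm of travel, so the block top is about 62.5 mm. The heel block top comes out at about 43–46 mm. The gap is near 17 mm, so three strips are needed. I place strip A first, feeling for the seat.

```bash
cat >place.py <<'E'
from geo import *
S={"A":((.4459,-.1712),(.5373,-.1660)),"B":((.4456,-.2403),(.5375,-.2324)),"C":((.4212,-.3074),(.5128,-.3149)),"D":((.4228,-.3829),(.5145,-.3941))}
G=-.030;XC=-.042
def place(n,zb,fam=0.0):   # zb: expected underside height on arrival
    a,b=map(np.array,S[n]);c=(a+b)/2;d=(b-a)/np.linalg.norm(b-a);y=np.arctan2(d[1],d[0])
    g=c+G*d;ys=[np.pi,0,y+fam];yp=[np.pi,0,YAW+fam]
    env.move_pose([*g,.13],ys);env.command_gripper(.048)
    env.movel([*g,.005],speed=.15);env.command_gripper(0.0)
    s=env.sense();print(n,"grip",s["grip_width"],s["grasp_force"],s["t"])
    env.movel([*g,.13],speed=.2)
    env.move_pose([*pl(XC+G-.045,-.06),.13],yp)
    z=zb+.008+.002
    env.movel([*pl(XC+G-.045,-.06),z],speed=.15)
    env.movel([*pl(XC+G,-.06),z],speed=.06);env.sleep(.2)
    f0=env.sense()["contact_force"][2]
    z-=.004
    for i in range(14):
        env.movel([*pl(XC+G,-.06),z],speed=.04);env.sleep(.06)
        s=env.sense();f=s["contact_force"][2]-f0
        if f>2.0:break
        z-=.001
    print("down: bottom z",s["tool_pos"][2]-.002,"f",f,i,"grip",s["grip_width"])
    env.command_gripper(.044)
    env.movel([*pl(XC+G,-.06),.13],speed=.2);print("t",env.sense()["t"])
E
python3 - <<'E'
from place import *
for n in "ABC":
    a,b=map(np.array,S[n]);d=b-a;y=np.arctan2(d[1],d[0]);g=(a+b)/2+G*d/np.linalg.norm(d)
    for fam in(0,np.pi):
        for p,yy in(((*g,.005),y),((*g,.13),y),((*pl(XC+G-.045,-.06),.13),YAW),((*pl(XC+G-.045,-.06),.05),YAW),((*pl(XC+G,-.06),.05),YAW)):
            q=env.ik(list(p),[np.pi,0,yy+fam]);print(n,round(fam),None if q is None else np.round(q,2))
E
```

```text
A 0 [-0.    0.57  0.37  2.1  -0.39  0.54 -0.86]
A 0 [-0.06  0.34  0.43  2.05 -0.2   0.79 -1.03]
A 0 [-1.26  0.71  1.36  2.13 -0.84  1.02 -1.26]
A 0 [-1.21  1.    1.35  2.18 -1.18  1.09 -1.02]
A 0 [-1.13  1.06  1.35  2.08 -1.19  1.15 -1.01]
A 3 [ 0.46  0.55 -0.19  2.08  0.2   0.52  1.75]
A 3 [ 0.49  0.33 -0.23  2.03  0.1   0.79  1.83]
A 3 [-0.02  0.28 -0.25  2.1   0.1   0.77  0.98]
A 3 [-0.05  0.43 -0.22  2.14  0.16  0.59  0.92]
A 3 [-0.02  0.48 -0.21  2.05  0.16  0.63  0.97]
B 0 [ 0.13  0.61  0.37  2.03 -0.39  0.57 -0.72]
B 0 [ 0.06  0.39  0.44  1.98 -0.22  0.82 -0.86]
B 0 [-1.26  0.71  1.36  2.13 -0.84  1.02 -1.26]
B 0 [-1.21  1.    1.35  2.18 -1.18  1.09 -1.02]
B 0 [-1.13  1.06  1.35  2.08 -1.19  1.15 -1.01]
B 3 [ 0.58  0.58 -0.19  2.02  0.19  0.56  1.91]
B 3 [ 0.59  0.37 -0.2   1.97  0.1   0.81  1.99]
B 3 [-0.02  0.28 -0.25  2.1   0.1   0.77  0.98]
B 3 [-0.05  0.43 -0.22  2.14  0.16  0.59  0.92]
B 3 [-0.02  0.48 -0.21  2.05  0.16  0.63  0.97]
C 0 [ 0.24  0.63  0.41  2.   -0.43  0.6  -0.71]
C 0 [ 0.17  0.42  0.49  1.95 -0.26  0.83 -0.85]
C 0 [-1.26  0.71  1.36  2.13 -0.84  1.02 -1.26]
C 0 [-1.21  1.    1.35  2.18 -1.18  1.09 -1.02]
C 0 [-1.13  1.06  1.35  2.08 -1.19  1.15 -1.01]
C 3 [ 0.68  0.6  -0.14  1.98  0.15  0.57  1.93]
C 3 [ 0.68  0.39 -0.14  1.93  0.07  0.82  1.99]
C 3 [-0.02  0.28 -0.25  2.1   0.1   0.77  0.98]
C 3 [-0.05  0.43 -0.22  2.14  0.16  0.59  0.92]
C 3 [-0.02  0.48 -0.21  2.05  0.16  0.63  0.97]
```

```bash
python3 - <<'E'
from place import *
place("A",.047,np.pi)
import cv2
from crop import g
for n in("scene","top"): cv2.imwrite(f"pics/{n}1.png",env.snapshot(n)[:,:,::-1])
cv2.imwrite("pics/c4.png",np.hstack([g("pics/scene1.png",258,165,100,80,4),g("pics/top1.png",187,192,100,80,4)]))
E
```

```text
A grip 0.024943944365750627 29.99824494123459 16.5417
down: bottom z 0.04996328978697023 f 10.40632907128546 2 grip 0.025367001100738206
t 22.0583
```

View pics/c4.png

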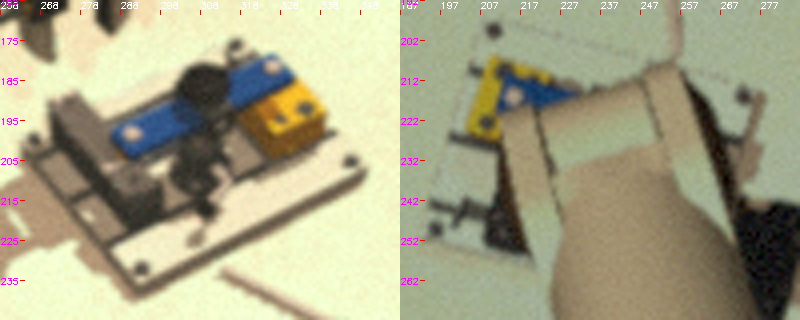

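Contact came at an underside height of about 50 mm, though the strip may droop in the grip. The clamp is in shadow in this view, so I move aside above strip B and look again.

```bash
python3 - <<'E'
from place import *
import cv2
from crop import g
env.move_pose([.4635,-.2395+.0005,.13],[np.pi,0,.086+np.pi])
for n in("scene","top"): cv2.imwrite(f"pics/{n}2.png",env.snapshot(n)[:,:,::-1])
cv2.imwrite("pics/c5.png",np.hstack([g("pics/scene2.png",260,170,66,70,6),g("pics/top2.png",218,200,66,70,6)]))
print(env.sense()["t"])
E
```

```text
23.45
```

View pics/c5.png

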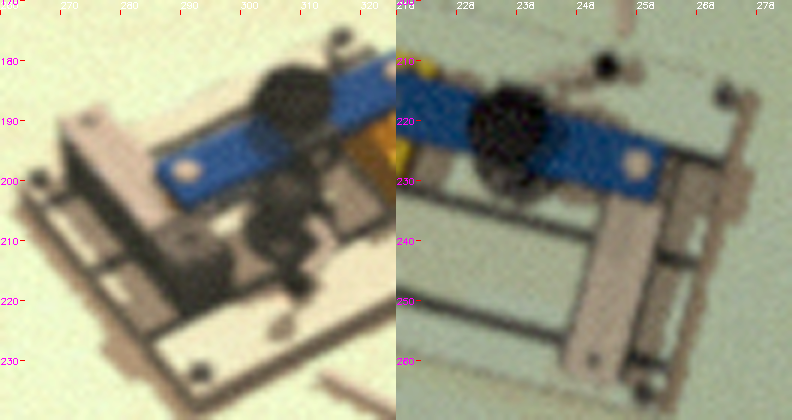

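The strip lies squarely on the heel block, with its -x hole at scene (274.8,190.3) and top (250.8,260). I triangulate its height, and check the feel data against it.

```bash
python3 - <<'E'
from geo import *
def toplate(x): return RP.T@(x[:2]-O)
for t,s in(((250.8,260),(274.8,190.3)),((258,227.3),(291,198.3)),((245.6,260.8),(270.3,190.4))):
    x,e=tri(t,s);print(x,toplate(x),e)
# compare with systematic bias, seen in reference screws: heights from scene given top xy
for z in(.046,.05,.054,.058,.062): print(z,proj("scene",[[*pl(-.042-.046,-.06),z]])[0],proj("top",[[*pl(-.042-.046,-.06),z]])[0])
print(proj("scene",[[*pl(0,-.06),.097]]),proj("top",[[*pl(0,-.06),.097]]))
E
```

```text
[0.48279944 0.07577778 0.05581798] [-0.08749375 -0.05972288] 0.002551089276198554
[0.56764914 0.05457511 0.09949927] [-4.14814643e-05 -5.86620848e-02] 0.0019123169894963734
[0.47390258 0.08162374 0.04760582] [-0.09758434 -0.05633034] 0.00891018818356394
0.046 [273.87870632 192.66722327] [250.32554218 259.85375411]
0.05 [273.83798125 191.73519902] [250.2506133 259.753957 ]
0.054 [273.79706863 190.79874833] [250.17526113 259.65359513]
0.058 [273.75596727 189.85784192] [250.09948208 259.55266372]
0.062 [273.71467595 188.91245028] [250.02327252 259.45115789]
[[289.92065476 199.23509927]] [[257.98291806 227.06899551]]
```

```bash
python3 - <<'E'
import numpy as np
from scipy.optimize import least_squares
d=np.array([[.1171,3.11],[.1139,2.51],[.1109,2.77],[.1079,3.81],[.1050,3.75],[.1040,3.58],[.1029,4.27],[.1020,4.30],[.1010,4.62],[.1,5.13],[.099,5.52],[.098,4.99],[.0971,5.78],[.0961,6.43],[.0952,6.76],[.0942,6.86],[.0932,6.68],[.0923,7.63],[.0913,7.76],[.0903,7.66],[.0894,7.99]])
t=121-d[:,0]*1e3
for fk in(0,1):
    f=lambda p:(2.5+p[0]*(1-fk)+.06*t+np.maximum(0,t-p[1])*(p[2] if len(p)>2 else .167)-d[:,1])
    for p0 in([0,17],[0,17,.17]):
        r=least_squares(f,p0);J=r.jac;print(r.x,np.sqrt(np.diag(np.linalg.pinv(J.T@J))*np.var(r.fun)),np.std(r.fun))
E
python3 - <<'E'
from place import *
place("B",.056,np.pi)
E
```

```text
[-0.12533332 11.43037268] [0.23472946 1.51818442] 0.4065633562828279
[ 0.037      15.84120391  0.23570673] [0.14716385 0.8617624  0.01497808] 0.29432769503985196
[ 0.         12.18087363] [0.         0.57714884] 0.408922066087948
[ 0.         15.68410631  0.23570409] [0.         0.60333628 0.01499632] 0.29468622059538335
B grip 0.025216588984373768 30.000582933425903 25.525
down: bottom z 0.05594546317806351 f 10.475730695947014 5 grip 0.025588327238871313
t 32.1167
```

Strip B is seated at about 56 mm, so S is about 50 mm. Next I press on two strips to find the bottoming height, which gives T+S, and look at the tilt.

```bash
python3 - <<'E'
from geo import *
import cv2
from crop import g
env.movel([*O,.15],speed=.25) if 0 else env.move_pose([*O,.135],[np.pi,0,YAW+np.pi])
env.command_gripper(0.0)
env.sleep(.2);f0=np.mean([env.sense()["contact_force"][2]])
env.movel([*O,.106],speed=.06);z=.1055
while z>.092:
    env.movel([*O,z],speed=.04);fs=[]
    for _ in range(3): env.sleep(.03);s=env.sense();fs.append(s["contact_force"][2]-f0)
    f=np.mean(fs);print("%.4f %.5f %.2f"%(z,s["tool_pos"][2],f))
    if f>13:break
    z-=.0005
env.sleep(.2)
cv2.imwrite("pics/scene3.png",env.snapshot("scene")[:,:,::-1])
cv2.imwrite("pics/c6.png",np.hstack([g("pics/scene2.png",265,165,66,60,6),g("pics/scene3.png",265,165,66,60,6)]))
env.movel([*O,.135],speed=.15);print(env.sense()["t"])
E
```

```text
0.1055 0.10574 3.03
0.1050 0.10503 3.98
0.1045 0.10447 2.61
0.1040 0.10400 3.61
0.1035 0.10366 4.71
0.1030 0.10362 8.02
0.1025 0.10355 10.99
0.1020 0.10354 14.50
37.675
```

View pics/c6.png

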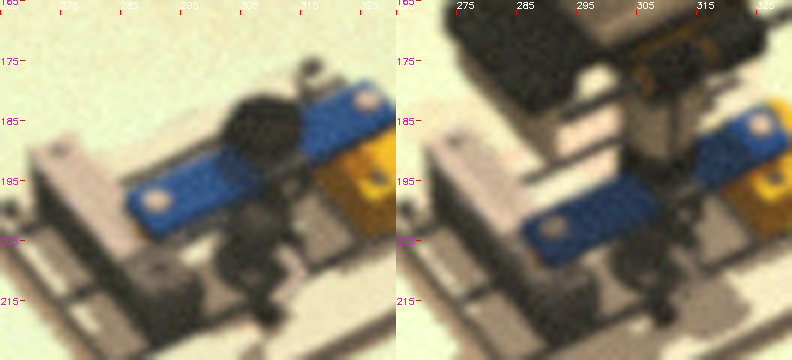

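The pressed bar bottoms at z = 0.1036, a mean support height of about 62.6 mm. The heel screw drops about 0.9 mm more than the toe screw, so the bar is still about 0.008–0.01 rad heel-low. A third strip gives about +0.04 rad, within the limit, so I add it with less carry clearance.

```bash
sed -i 's/z=zb+.008+.002/z=zb+.0055+.002/; s/z-=.004$/z-=.003/' place.py; python3 - <<'E'
from place import *
import cv2
from crop import g
env.movel([*O,.16],speed=.2)
place("C",.062,np.pi)
env.move_pose([*O,.145],[np.pi,0,YAW+np.pi])
env.command_gripper(0.0)
cv2.imwrite("pics/scene4.png",env.snapshot("scene")[:,:,::-1]);print(env.sense()["t"])
cv2.imwrite("pics/c7.png",g("pics/scene4.png",260,165,90,70,7))
E
```

```text
C grip 0.025315707772869133 30.00039517879486 41.9833
down: bottom z 0.061948019826092146 f 7.21438532907826 3 grip 0.025362913882176978
t 48.1333
49.4917
```

View pics/c7.png

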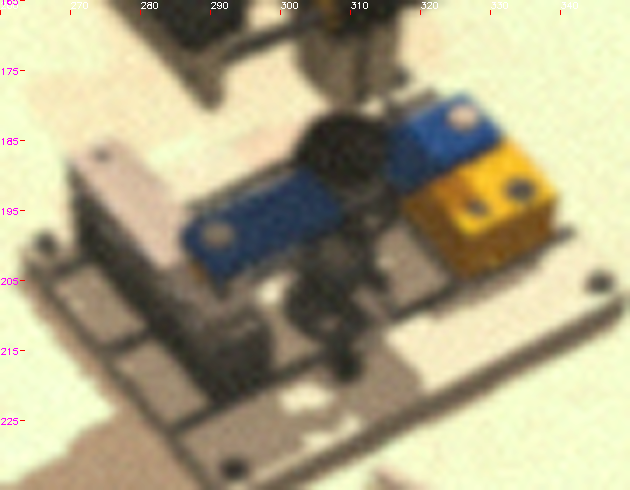

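The stack of three is square under the heel pad, and the block is unmoved. Final press to about 15 N, and hold.

```bash
python3 - <<'E'
from geo import *
import cv2
from crop import g
env.sleep(.2);f0=env.sense()["contact_force"][2]
env.movel([*O,.112],speed=.06);z=.110
while z>.1:
    env.movel([*O,z],speed=.03);fs=[]
    for _ in range(3): env.sleep(.03);s=env.sense();fs.append(s["contact_force"][2]-f0)
    f=np.mean(fs);print("%.4f %.5f %.2f"%(z,s["tool_pos"][2],f))
    if f>15:break
    z-=.0005
env.sleep(.4);s=env.sense();print(s["t"],s["contact_force"]-[0,0,f0],s["tool_pos"])
cv2.imwrite("pics/scene5.png",env.snapshot("scene")[:,:,::-1])
cv2.imwrite("pics/c8.png",g("pics/scene5.png",260,165,90,70,7))
E
```

```text
0.1100 0.11017 2.45
0.1095 0.10954 2.47
0.1090 0.10896 2.13
0.1085 0.10849 2.68
0.1080 0.10802 2.05
0.1075 0.10751 3.18
0.1070 0.10704 3.02
0.1065 0.10694 5.90
0.1060 0.10684 8.97
0.1055 0.10679 12.70
0.1050 0.10670 15.11
54.6417 [-3.70541938 -1.98980079 16.03404446] [0.58271033 0.11131237 0.10670378]
```

View pics/c8.png

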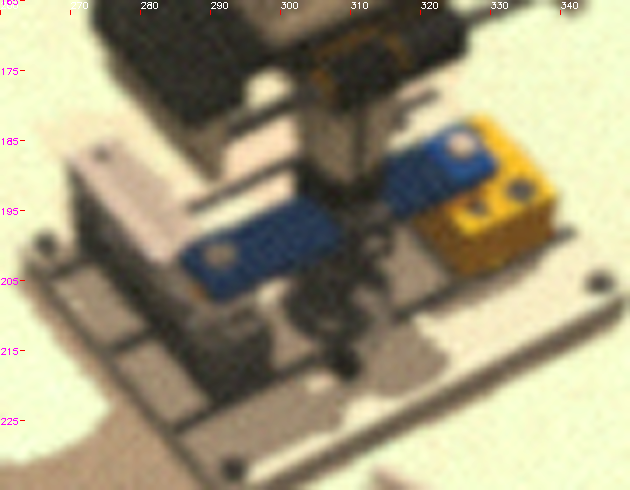

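The bar is pinching both ends rigidly, and the screw drops put it at about +0.045 rad heel-high, inside the limit. Handing in.

```bash
python3 - <<'E'
from bench import env
print(env.finish_job())
E
```

```text
the job is handed in; nothing more can be done
None
```

I handed the job in with three strips stacked flat under the heel pad and the palm button held down at about 16 N; by my image measurement the bar sits about 0.045 rad heel-high (limit 0.058), and no verdict came back.

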